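# Roll a battery cell up the tester's loading chute and test it

### The job

With the fingertips, slowly push the big battery cell lying at the low end of the loading chute up the ramp until it drops into the cradle against the stop, keeping behind it all the way so that it never gets away and runs free, up or back down, and without lifting it. Then press the round white button on the tester console right down, let it come up again, and draw the hand clear. Nothing is to be picked up, and the other things on the mat stay where they are.

Things in the scene. Friction and masses are not known exactly. Their poses are not given: they have to be found in the camera images.
- chute: Loading chute of the cell tester: aluminium channel fixed on the 3 mm mat, 294 mm long, 66 mm wide between 4 mm thick grey rails that stand 8 mm above its floor (13 mm at the cradle). Origin: on its underside, mid-width, 150 mm from the low end; x points level uphill along the channel, y across, z up. The flat entry, floor 6 mm up, runs from x = -150 to -50 mm
- ramp_foot (a point): Where the flat entry ends and the ramp begins, on the channel's floor at mid-width (chute x = -50 mm, z = 6 mm). The ramp rises straight, 8 degrees, to ramp_top; a cell let go on it rolls down
- ramp_top (a point): Top of the ramp, on the channel's floor (chute x = 80 mm, z = 24 mm). From here a level crest runs 8 mm to the cradle, a pocket 5 mm deep and 30 mm long (chute x = 88 to 118 mm) that ends at the stop, a grey block 56 mm high and 26 mm thick
- cradle (a point): Where the big cell's centre lies when it is in the cradle and touches the stop (chute x = 101.5 mm, z = 35.5 mm, mid-width). It has 1.5 mm of play towards the crest and stays there by itself
- cell: The big battery cell (D size): black cylinder 33 mm in diameter, 59 mm long plus a 2 mm terminal nub at one end, a copper-coloured band near that end, about 140 g. It lies across the flat entry of the chute, its axis along the chute's y, and can roll. Origin: its centre; y is its axis (x and z turn as it rolls)
- console: Tester console: grey box 85 x 70 mm and 30 mm high, fixed beside the chute, carrying the test button on top. Origin: centre of its underside
- test_button (a joint): Travel of the spring button in m: 0 up, 0.006 fully down (about 5 N); springs back when released
- test_button_top (a point): Centre of the upper face of the round white button, 40 mm in diameter, on top of the console; it is pressed straight down
- c_cell_a: Bystander: smaller battery cell (C size) standing on end, 26 mm in diameter, 50 mm high. Origin: centre of its underside
- c_cell_b: Bystander: another C-size cell like it, standing, grey. Origin: centre of its underside
- jar: Bystander: small jar, 36 mm in diameter, 45 mm high. Origin: centre of its underside
- watch_case: Bystander: black ring-shaped watch case lying flat, 52 mm in diameter, 14 mm high. Origin: centre of its underside
- loupe: Bystander: black eye loupe, 34 mm in diameter, 34 mm high, beyond the stop. Origin: centre of its underside
- screwdriver: Bystander: screwdriver lying on the mat beyond the stop, 150 mm long, up to about 30 mm thick. Origin near its middle, on the mat; x along it
Things that resemble listed ones, but are neither listed nor needed, are in the scene too. Of the things like the console, leave any that is pink; of the rest the smaller one is meant.

How it is judged (in metres and radians):
On the way, in this order (a step that is already met when the one before it is completed fails the run):
1. the big cell lies in the cradle against the stop (x of cell in the frame of chute between 0.097 and 0.105 m and z of cell in the frame of chute between 0.031 and 0.0385 m and y of cell in the frame of chute between -0.008 and 0.008 m and angle between the y axis of cell and the y axis of chute, either way round below 0.12 rad), for 0.3 s.
2. the test button is pressed right down (value of joint test_button above 0.0045 m), for 0.05 s.
At the end, for the whole second after the job is handed in: The big cell rests in the cradle against the stop (its centre within about 4 mm of the seated place along the chute and 8 mm across it, square to within 7 degrees, at rest), and the button, having been pressed at least 4.5 mm, is up again (all of step 1 and linear speed of cell below 0.02 m/s and value of joint test_button below 0.0015 m); the robot touches nothing.
It fails at once if the cell runs free on the ramp (rolls back or is batted: faster than 0.15 m/s with no finger on it) (x of cell in the frame of chute between -0.045 and 0.078 m and contact force between each of the fingers, the arm and cell below 0.01 N and linear speed of cell above 0.15 m/s).
It fails at once if the cell is lifted off the chute's floor (z of cell in the frame of chute above 0.056 m or (x of cell in the frame of chute below 0.015 m and z of cell in the frame of chute above 0.047 m) or (x of cell in the frame of chute below -0.05 m and z of cell in the frame of chute above 0.036 m)).
It fails at once if the cell leaves the chute (x of cell in the frame of chute below -0.152 m or y of cell in the frame of chute above 0.02 m or y of cell in the frame of chute below -0.02 m).
It fails at once if the button is pressed before the cell is in the cradle (value of joint test_button above 0.003 m and not (x of cell in the frame of chute between 0.097 and 0.105 m and z of cell in the frame of chute between 0.031 and 0.0385 m and y of cell in the frame of chute between -0.008 and 0.008 m and angle between the y axis of cell and the y axis of chute, either way round below 0.12 rad)).
It fails at once if a bystander is moved more than 25 mm or tipped (distance of any of c_cell_a, c_cell_b, jar, watch_case, loupe, screwdriver from where it was at the start of the episode above 0.025 m or angle between any of c_cell_a, c_cell_b, jar, watch_case, loupe's own z axis and vertical above 0.4 rad).
It also fails if it takes over 45 s, if anything falls off the work surface, if the arm or the gripper's body presses on something with over 40 N, if the wrist force passes 120 N, or if a joint passes its speed limit or range.

### The arm

A 6-joint arm with a two-finger parallel gripper is mounted at the origin on the work surface. World frame = base frame: x ahead of the robot, y to its left, z up, the work surface at z = 0. Lengths are in mm, angles in rad, forces in N, time in s.
With the tool pointing down it reaches from about 275 to 750 mm from the base axis. Payload 10.2 kg.
Tool frame: the origin (TCP) lies midway between the tips of the shut fingers; the grasp point (between the pads) lies 19 mm behind it; z points along the fingers, y is the line along which they close (so a half turn about z gives the same grasp; the last joint's range is limited). The gripper opens to 85 mm and grips with 20 to 120 N. Pads are 22 mm wide; open, the fingers measure 114 mm over their backs; the gripper's body (76 mm by 85 mm) begins 54 mm behind the grasp point. The pads swing forward as they close: fully open they stand 13 mm farther back than shut.
Start: joints at [-1.4, 0.313, 1.498, -0, 1.331, -0.223], TCP at [201.431, -484.827, 231.294] pointing down, gripper open.
Joint ranges: [-2.94, 2.94], [-0.97, 2.17], [0.19, 2.56], [-1.23, 4.37], [0.02, 3.11], [-2.88, 2.88]. Speed limits (rad/s): [2.39, 2.39, 3.01, 3.14, 3.14, 3.14].

### API

Orientations are given as a unit quaternion [w, x, y, z].
In Python, from rig import ctrl gives the robot as it stands.
- The arm moves only by the tool send_rows, never from a script. Its argument "targets" is a list of rows, each a list of 7 numbers: the closure, from -1 (fully open) to 1 (shut), so that 0 is half open, then the shift along the tool's x, y, z in m, then the turn, a rotation vector about the tool's x, y, z in rad. In form: [[claw, dx, dy, dz, ax, ay, az], ...]. A call has exactly 10 rows; each row shifts and turns the commanded pose from where the row before left it, along the tool's axes as they then stand; what a row does not reach is not made up. A row lasts 1/8 s, in which the tool goes at most 62.5 mm and 10.7 degrees, less where a joint would pass 70% of its speed; a pose out of reach is approached as far as the arm can. A call with a gripper value outside its range is refused whole. The fingers move at their own pace and stop on an object; "squeeze" is the grip in N (left out, the last holds). Time passes only in rows, so rows that do not move let the fingers close, or fill a call up. It gives the time, the measured TCP pose, the force, the opening and the grip force at its end, in the units of the state.
- ctrl.sense(): the state, without advancing time (a new reading comes with each control period).
- ctrl.capture(name): name is "side" or "top" or "wrist"; returns a dict with "img" (400x640x3 uint8, red, green, blue), "camera_matrix" (3x3 intrinsics, pixels), "R" (3x3) and "t" (3): a world point X has camera coordinates R X + t. Camera axes: x right, y down, z forward; pixel columns grow to the right and rows downward; lengths in mm; the calibration is good to about 2 mm. A picture is of the moment at which its call begins. There is no depth.
- ctrl.finish_job(): hands the job in; it is judged then, once.
Trained networks look in a picture, given as the dict that the camera call returned (one of the last four; its "shot" number tells which), for a name from the list of things; names that differ only in an ending like _2 or _b are one class to them, and where a whole thing is asked for, a point or a joint stands for the part that bears it (a point fixed in the world has none). Each returns a list of dicts, best first, with "score" (0 to 1); they miss things now and then, are a little off and sometimes report something else, mostly with a low value. They report only what shows in the picture. A call takes as long as a camera call. They do not tell look-alikes from the thing itself.
- ctrl.boxes_of(query, picture): "extent" ([left, top, width, height] in pixels, round what is visible of it).
- ctrl.landmark_of(query, picture): "point" ([column, row] in pixels: a listed point, or the origin of a listed thing).
The state is a dict: "time_s": time; "joints": joint angles; "dq": joint speeds; "tau": joint torques, N m; "eef_pos": TCP position; "ee_rot": TCP orientation; "force": force on the tool from outside, world axes, zero at the start; "wrist_torque": the same for the moment, N m; "grip_width": opening from 0.0 (shut) to 1.0 (fully open); "grip_force": force on a finger pad.
Only numpy, scipy, OpenCV 4.12 (cv2) and the standard library are available. Lean on these libraries where they do the work, as an engineer would, in place of code of your own. Each camera call takes 0.05 s, during which the arm holds its last target. There are 200 camera calls.

## Working session

There is one attempt and no reset: what is moved stays moved. The work goes in short steps, Python scripts to look and compute and a tool call to move; the robot and the scene stay as the last step left them, time stands still between calls to the robot, and variables do not carry over. Pictures are saved under pics/ and viewed, at most 10 in all, crops included, and the job is handed in when it is done.

Besides the shell and the picture viewer there is one more tool, called after "Call:" by a JSON object that holds its "fn" and its "kwargs". send_rows: Moves the arm, as the interface text tells. Its arguments: {"type":"object","properties":{"targets":{"type":"array"},"squeeze":{"type":"number"}},"required":["targets"]}

```bash
mkdir -p pics; cat > h.py <<'E'
import numpy as np, cv2
from rig import ctrl
def ray(p,px):
    K,R,t=[np.array(p[k],float) for k in("camera_matrix","R","t")]
    d=R.T@np.linalg.solve(K,[px[0],px[1],1.]); return -R.T@t,d
def at_z(p,px,z):
    c,d=ray(p,px); return c+d*(z-c[2])/d[2]
def tri(obs):
    A=np.zeros((3,3));b=np.zeros(3)
    for p,px in obs:
        c,d=ray(p,px);d=d/np.linalg.norm(d);M=np.eye(3)-np.outer(d,d);A+=M;b+=M@c
    return np.linalg.solve(A,b)
def save(p,n): cv2.imwrite(f"pics/{n}.png",p["img"][:,:,::-1])
E
python3 - <<'E'
from h import *
np.set_printoptions(precision=1,suppress=True)
s=ctrl.sense();print(s["eef_pos"],s["ee_rot"],s["time_s"])
P={n:ctrl.capture(n) for n in("side","top")}
for n,p in P.items():
    save(p,n+"0")
    for q in["chute","ramp_foot","ramp_top","cradle","cell","console","test_button_top","c_cell_a","jar","watch_case","loupe","screwdriver"]:
        print(n,q,[(round(r["score"],2),np.round(r["point"],1).tolist()) for r in ctrl.landmark_of(q,p)[:4]])
E
```

```text
[ 201.4 -484.6  230.7] [-0.   1.   0.2  0. ] 0.0
side chute [(0.69, [329.9, 213.1])]
side ramp_foot [(0.83, [331.9, 197.6])]
side ramp_top [(0.93, [331.9, 228.5]), (0.63, [331.1, 281.2]), (0.28, [366.6, 192.5])]
side cradle [(0.85, [332.7, 231.8])]
side cell [(0.67, [326.4, 178.7])]
side console [(0.97, [267.1, 153.1]), (0.95, [247.1, 257.4]), (0.92, [278.6, 204.5])]
side test_button_top [(0.86, [245.8, 228.2]), (0.7, [280.5, 187.6]), (0.53, [265.7, 128.9])]
side c_cell_a [(0.8, [364.7, 194.7]), (0.79, [375.1, 215.9]), (0.6, [384.2, 246.2])]
side jar [(0.59, [286.5, 179.0])]
side watch_case [(0.27, [287.8, 175.0])]
side loupe [(0.57, [333.7, 278.9])]
side screwdriver [(0.73, [328.3, 308.2]), (0.73, [278.8, 185.2]), (0.43, [333.6, 228.2])]
top chute [(0.57, [336.4, 209.9])]
top ramp_foot [(0.65, [358.7, 209.9])]
top ramp_top [(0.82, [295.7, 213.2])]
top cradle [(0.57, [287.0, 213.5])]
top cell []
top console [(0.79, [442.3, 127.5]), (0.74, [340.9, 152.6]), (0.56, [263.8, 132.3]), (0.16, [368.4, 251.5])]
top test_button_top [(0.7, [346.4, 148.2]), (0.56, [267.0, 122.6]), (0.53, [455.1, 121.6])]
top c_cell_a [(0.65, [333.3, 257.6]), (0.58, [337.7, 208.7]), (0.5, [371.1, 251.0])]
top jar [(0.58, [393.8, 160.4])]
top watch_case [(0.75, [289.1, 263.5])]
top loupe [(0.53, [237.9, 215.3])]
top screwdriver [(0.86, [204.2, 215.1])]
```

View pics/top0.png

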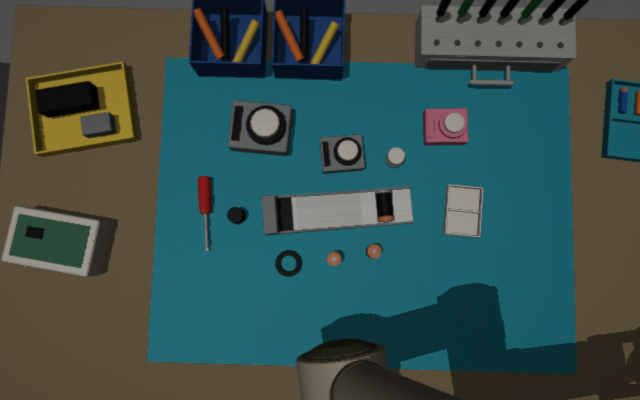

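View pics/side0.png

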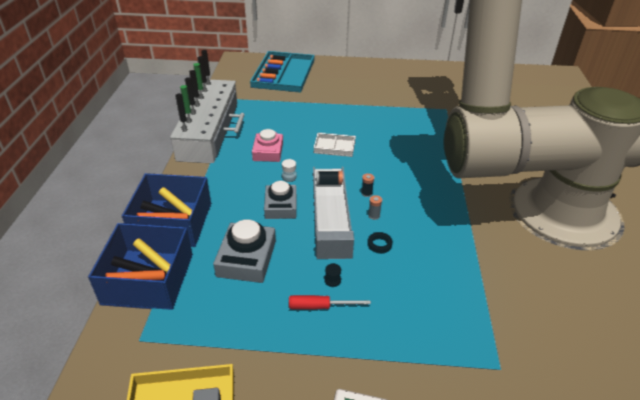

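The top view shows the chute running from its low end at (411,205) to the stop at (267,214), with the cell at (385,206). The smaller grey console is at (343,153), with its button at (347,150). The larger grey console and the pink one are look-alikes. The bystanders are beside and beyond the chute.

```bash
python3 - <<'E'
from h import *
np.set_printoptions(precision=1,suppress=True)
T=ctrl.capture("top");S=ctrl.capture("side")
for n,z,a,b in[("foot",9,(358.7,209.9),(331.9,197.6)),("top",27,(295.7,213.2),(331.9,228.5)),("cradle",38.5,(287,213.5),(332.7,231.8)),("button",43,(346.4,148.2),(280.5,187.6)),("cell",25.5,(385,206),(326.4,178.7)),("console",3,(340.9,152.6),(278.6,204.5)),("jar",3,(393.8,160.4),(286.5,179)),("loupe",3,(237.9,215.3),(333.7,278.9)),("cA",3,(333.3,257.6),(375.1,215.9)),("cB",3,(371.1,251),(364.7,194.7))]:
    print(n,at_z(T,a,z),at_z(S,b,z),tri([(T,a),(S,b)]))
for n,px,z in[("stop left top",(263,197),59),("stopleft bottom",(264,234),59),("low top corner",(411,188),17),("low bot corner",(413,222),17)]: print(n,at_z(T,px,z))
c=T["img"][100:290,220:430];cv2.imwrite("pics/c1.png",cv2.resize(c,None,fx=3.8,fy=3.8*.8,interpolation=cv2.INTER_CUBIC)[:,:,::-1]) if 0 else cv2.imwrite("pics/c1.png",cv2.resize(c[75:145,30:205],None,fx=4.5,fy=4.5,interpolation=cv2.INTER_CUBIC)[:,:,::-1])
print(T["camera_matrix"][0],T["t"])
E
```

```text
foot [530.9   9.2   9. ] [528.7  12.8   9. ] [530.    9.    5.9]
top [519.4 134.5  27. ] [521.8 133.6  27. ] [520.5 134.5  27.7]
cradle [517.4 150.9  38.5] [519.1 155.1  38.5] [518.5 151.1  34.5]
button [649.  38.  43.] [644.2  28.7  43. ] [644.7  38.5  51.6]
cell [538.5 -41.5  25.5] [544.9 -35.   25.5] [542.2 -42.4  19.2]
console [648.2  47.4   3. ] [648.4  41.    3. ] [647.1  47.6   8.8]
jar [634.9 -61.    3. ] [642.4 -53.4   3. ] [640.1 -62.2  -4.7]
loupe [514.  252.6   3. ] [510.6 249.8   3. ] [512.1 252.1   6. ]
cA [434.3  57.7   3. ] [429.5  59.6   3. ] [431.8  57.9   1.6]
cB [449.5 -17.6   3. ] [453.4 -11.6   3. ] [451.3 -18.3  -2.7]
stop left top [546.2 196.5  59. ]
stopleft bottom [475.4 191.8  59. ]
low top corner [577.  -94.1  17. ]
low bot corner [508.9 -98.5  17. ]
[505.3   0.  319.2] [ 74.  545.9 967.1]
```

View pics/c1.png

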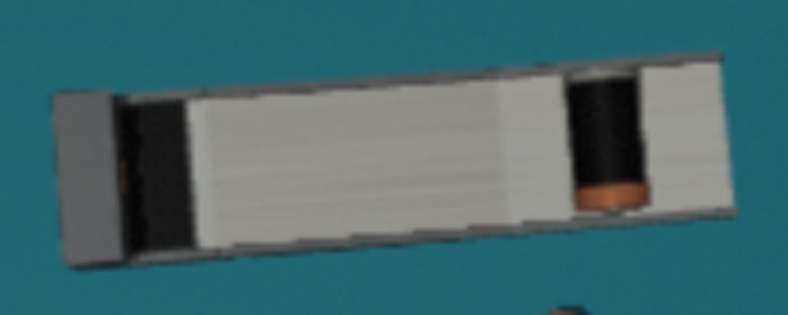

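The enlarged top view shows the ramp foot line at crop (503,153) and the crest at about (205,173). The low end mid-point is at (728,137). The cell is at (609,143), with its copper end towards the robot.

```bash
python3 - <<'E'
from h import *
np.set_printoptions(precision=1,suppress=True)
T=ctrl.capture("top")
f=lambda x,y,z:at_z(T,(250+x/4.5-.4,175+y/4.5-.4),z)
low=f(728,137,9);foot=f(503,153,9);top=f(207,173,27);stop=f(123,181,59);cell=f(606,131,42);cellc=f(612,195,25.5)
print(low,foot,top,stop,cell,cellc)
rt=[f(722,55,17),f(205,92,35)];rb=[f(735,215,17),f(200,258,35)]
print(rt,rb)
for a,b in[(low,top),(foot,top),rt,rb[:2]]: print(np.arctan2(b[0]-a[0],b[1]-a[1]),np.linalg.norm((b-a)[:2]))
s=ctrl.sense();print(s["ee_rot"],s["joints"])
E
```

```text
[543.5 -96.5   9. ] [533.7   3.8   9. ] [519.7 134.8  27. ] [512.6 168.5  59. ] [541.2 -38.   42. ] [514.9 -43.   25.5]
[array([579.3, -92.1,  17. ]), array([554.4, 136.3,  35. ])] [array([508.1, -98.4,  17. ]), array([482. , 136.2,  35. ])]
-0.10288243982617534 232.45225097330288
-0.10660972214353054 131.6677424681022
-0.10832794757933434 229.81013365896163
-0.11113273992480302 236.03159572729675
[ 0.   1.   0.2 -0. ] [-1.4  0.3  1.5 -0.   1.3 -0.2]
```

```bash
cat >> h.py <<'E'
from scipy.spatial.transform import Rotation as Rn
O=np.array([527.5,55,3.]);a=-0.107
U=np.array([np.sin(a),np.cos(a),0]);V=np.cross([0,0,1],U)
C=np.c_[U,V,[0,0,1]]
def toW(x,y,z): return O+C@[x,y,z]
def pose():
    s=ctrl.sense();q=np.array(s["ee_rot"]);return np.array(s["eef_pos"]),Rn.from_quat(q[[1,2,3,0]]),s
def plan(target,sgn=None):
    p,R,s=pose()
    if sgn: Rt=Rn.from_matrix(np.c_[sgn*U,np.cross([0,0,-1],sgn*U),[0,0,-1]])
    else: Rt=R
    rv=(R.inv()*Rt).as_rotvec()
    print("rotvec",np.round(rv,4),"shift mm after turn",np.round(Rt.inv().apply(target-p),1),"chute now",np.round(C.T@(p-O),1),"F",np.round(s["force"],1),"w",s["grip_width"],"t",s["time_s"], "j6",round(s["joints"][5],2))
E
python3 - <<'E'
from h import *
print(pose()[1].as_matrix().round(4))
for s in(1,-1): plan(toW(-135,0,60),s)
E
```

```text
[[ 0.9234  0.3837  0.    ]
 [ 0.3837 -0.9234 -0.    ]
 [-0.      0.     -1.    ]]
rotvec [ 0.     0.    -1.284] shift mm after turn [366.9 381.9 168.3] chute now [-501.9  381.9  228.3] F [0.5 0.1 0.3] w 0.998445417233207 t 1.45 j6 -0.22
rotvec [ 0.     -0.      1.8576] shift mm after turn [-366.9 -381.9  168.3] chute now [-501.9  381.9  228.3] F [0.5 0.1 0.3] w 0.998445417233207 t 1.45 j6 -0.22
```

Call:
{"fn": "send_rows", "kwargs": {"targets": [[0.4, 0, 0, 0, 0, 0, -0.1284], [0.4, 0, 0, 0, 0, 0, -0.1284], [0.4, 0, 0, 0, 0, 0, -0.1284], [0.4, 0, 0, 0, 0, 0, -0.1284], [0.4, 0, 0, 0, 0, 0, -0.1284], [0.4, 0, 0, 0, 0, 0, -0.1284], [0.4, 0, 0, 0, 0, 0, -0.1284], [0.4, 0, 0, 0, 0, 0, -0.1284], [0.4, 0, 0, 0, 0, 0, -0.1284], [0.4, 0, 0, 0, 0, 0, -0.1284]], "squeeze": 30}}

```text
time_s: 2.7
eef_pos: [201.4, -484.8, 231.3]
ee_rot: [-0.0, 0.667, 0.745, 0.0]
force: [-0.0, -0.2, -0.3]
grip_width: 0.302
grip_force: 0.0
```

Call:
{"fn": "send_rows", "kwargs": {"targets": [[0.4, 0.033, 0.034, 0, 0, 0, 0], [0.4, 0.033, 0.034, 0, 0, 0, 0], [0.4, 0.033, 0.034, 0, 0, 0, 0], [0.4, 0.033, 0.034, 0, 0, 0, 0], [0.4, 0.033, 0.034, 0, 0, 0, 0], [0.4, 0.033, 0.034, 0, 0, 0, 0], [0.4, 0.033, 0.034, 0, 0, 0, 0], [0.4, 0.033, 0.034, 0, 0, 0, 0], [0.4, 0.033, 0.034, 0, 0, 0, 0], [0.4, 0.033, 0.034, 0, 0, 0, 0]]}}

```text
time_s: 3.95
eef_pos: [505.1, -119.1, 231.4]
ee_rot: [0.0, 0.668, 0.744, 0.0]
force: [0.3, -0.6, 0.2]
grip_width: 0.3
grip_force: 0.0
```

```bash
python3 - <<'E'
from h import *
plan(toW(-135,0,60),1)
E
```

```text
rotvec [0.0003 0.0002 0.0001] shift mm after turn [ 35.7  40.8 168.4] chute now [-170.7   40.8  228.4] F [ 0.3 -0.6  0.2] w 0.300286318735567 t 3.95 j6 -0.56
```

Call:
{"fn": "send_rows", "kwargs": {"targets": [[0.4, 0.01, 0.014, 0.02, 0, 0, 0], [0.4, 0.01, 0.014, 0.02, 0, 0, 0], [0.4, 0.012, 0.0128, 0.02, 0, 0, 0], [0.4, 0, 0, 0.02, 0, 0, 0], [0.4, 0, 0, 0.02, 0, 0, 0], [0.4, 0, 0, 0.02, 0, 0, 0], [0.4, 0, 0, 0.02, 0, 0, 0], [0.4, 0, 0, 0.02, 0, 0, 0], [0.4, 0, 0, 0.008, 0, 0, 0], [0.4, 0, 0, 0, 0, 0, 0]]}}

```text
time_s: 5.2
eef_pos: [541.4, -84.2, 63.3]
ee_rot: [-0.0, 0.668, 0.744, -0.0]
force: [0.1, -1.0, 0.3]
grip_width: 0.297
grip_force: 0.0
```

```bash
python3 - <<'E'
from h import *
plan(toW(-135,0,13),1)
W=ctrl.capture("wrist");S=ctrl.capture("side")
c=lambda p,X:(p["camera_matrix"]@(np.array(p["R"])@X+p["t"]))
def pj(p,X): q=c(p,np.array(X)); return (q[:2]/q[2]).round(1)
for n,p in(("wrist",W),("side",S)):
    print(n,[(q,r["score"],np.round(r["point"],1)) for q in("cell","ramp_foot","cradle","ramp_top") for r in ctrl.landmark_of(q,p)[:1]], "expect cell",pj(p,toW(-94,0,22.5)),"foot",pj(p,toW(-50,0,6)),"top",pj(p,toW(80,0,24)))
a=np.hstack([cv2.resize(W["img"],(480,300)),cv2.resize(S["img"][130:270,250:400],(320,300))]);cv2.imwrite("pics/a.png",a[:,:,::-1])
E
```

```text
rotvec [-0.0003 -0.0002  0.    ] shift mm after turn [ 4.9  1.1 47.3] chute now [-139.9    1.1   60.3] F [ 0.1 -1.   0.3] w 0.2965436956766273 t 5.2 j6 -0.48
wrist [('cell', 0.87, array([317.4, 143.3])), ('ramp_foot', 0.87, array([324.2,  56.6])), ('cradle', 0.59, array([475.3, 188.6]))] expect cell [323.6 143.5] foot [323.5  58.3] top [ 324.  -305.7]
side [('cell', 0.65, array([327.7, 177.8])), ('ramp_foot', 0.8, array([328.3, 197.8])), ('cradle', 0.64, array([381.1, 246.6])), ('ramp_top', 0.75, array([330.9, 230.1]))] expect cell [329.6 178. ] foot [330.3 195.4] top [333.2 228.9]
```

View pics/a.png

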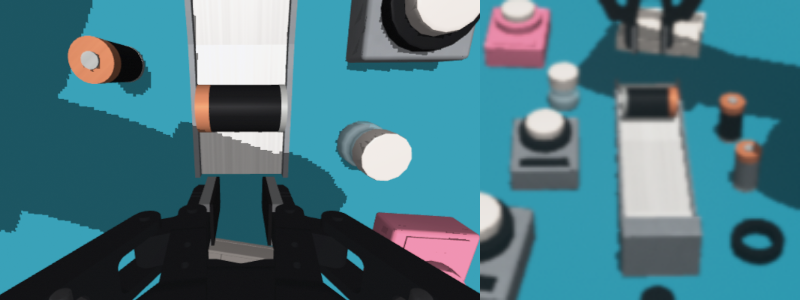

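The wrist view shows the fingers behind the cell, square to the chute and centred on it. The cell is at wrist pixel (317,143), as predicted. I'm descending and then starting the push.

Call:
{"fn": "send_rows", "kwargs": {"targets": [[0.4, 0.005, 0.001, 0.012, 0, 0, 0], [0.4, 0, 0, 0.012, 0, 0, 0], [0.4, 0, 0, 0.012, 0, 0, 0], [0.4, 0, 0, 0.009, 0, 0, 0], [0.4, 0, 0, 0.002, 0, 0, 0], [0.4, 0.002, 0, 0, 0, 0, 0], [0.4, 0.003, 0, 0, 0, 0, 0], [0.4, 0.003, 0, 0, 0, 0, 0], [0.4, 0.002, 0, 0, 0, 0, 0], [0.4, 0.001, 0, 0, 0, 0, 0]]}}

```text
time_s: 6.95
eef_pos: [540.7, -68.0, 16.4]
ee_rot: [0.0, 0.668, 0.744, 0.0]
force: [0.5, -0.2, -0.6]
grip_width: 0.296
grip_force: 0.0
```

```bash
python3 - <<'E'
from h import *
plan(toW(-124,0,13),1)
W=ctrl.capture("wrist")
print([np.round(r["point"],1) for r in ctrl.landmark_of("cell",W)[:1]])
cv2.imwrite("pics/b.png",W["img"][:,:,::-1])
E
```

```text
rotvec [0.0001 0.0001 0.0002] shift mm after turn [-0.2  0.   0.4] chute now [-123.8    0.    13.4] F [ 0.5 -0.2 -0.6] w 0.29646261906254695 t 6.95 j6 -0.45
[array([316.5, 195.6])]
```

View pics/b.png

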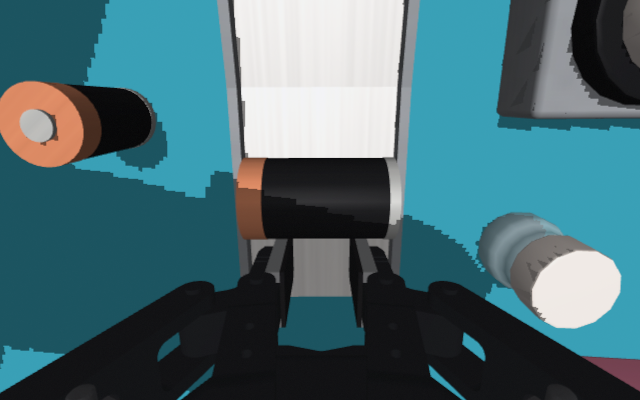

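The fingertips are just behind the cell, which is at (317,196), and both pads will bear on it. I'm pushing along the flat entry.

Call:
{"fn": "send_rows", "kwargs": {"targets": [[0.4, 0.002, 0, 0, 0, 0, 0], [0.4, 0.003, 0, 0, 0, 0, 0], [0.4, 0.004, 0, 0, 0, 0, 0], [0.4, 0.005, 0, 0, 0, 0, 0], [0.4, 0.005, 0, 0, 0, 0, 0], [0.4, 0.005, 0, 0, 0, 0, 0], [0.4, 0.005, 0, 0, 0, 0, 0], [0.4, 0.005, 0, 0, 0, 0, 0], [0.4, 0.005, 0, 0, 0, 0, 0], [0.4, 0.005, 0, 0, 0, 0, 0]]}}

```text
time_s: 8.3
eef_pos: [535.9, -24.1, 16.3]
ee_rot: [-0.0, 0.668, 0.744, 0.0]
force: [0.1, -0.9, 0.6]
grip_width: 0.299
grip_force: 0.0
```

```bash
python3 - <<'E'
from h import *
plan(toW(-80,0,13),1)
W=ctrl.capture("wrist")
print([(r["score"],np.round(r["point"],1)) for q in("cell","ramp_foot") for r in ctrl.landmark_of(q,W)[:1]])
E
```

```text
rotvec [ 0.     -0.     -0.0001] shift mm after turn [-0.4  0.1  0.3] chute now [-79.6   0.1  13.3] F [ 0.1 -0.9  0.6] w 0.2994374859182625 t 8.3 j6 -0.37
[(0.73, array([317.3, 198.9])), (0.16, array([496.9, 316.1]))]
```

Call:
{"fn": "send_rows", "kwargs": {"targets": [[0.4, 0.004, 0, -0.0006, 0, 0, 0], [0.4, 0.005, 0, -0.0007, 0, 0, 0], [0.4, 0.005, 0, -0.0007, 0, 0, 0], [0.4, 0.005, 0, -0.0007, 0, 0, 0], [0.4, 0.005, 0, -0.0007, 0, 0, 0], [0.4, 0.005, 0, -0.0007, 0, 0, 0], [0.4, 0.005, 0, -0.0007, 0, 0, 0], [0.4, 0.005, 0, -0.0007, 0, 0, 0], [0.4, 0.005, 0, -0.0007, 0, 0, 0], [0.4, 0.005, 0, -0.0007, 0, 0, 0]]}}

```text
time_s: 9.7
eef_pos: [530.7, 24.6, 23.2]
ee_rot: [-0.0, 0.668, 0.744, -0.0]
force: [0.1, -1.4, 0.2]
grip_width: 0.302
grip_force: 0.4
```

```bash
python3 - <<'E'
from h import *
plan(toW(20,0,25),1)
W=ctrl.capture("wrist")
print([(r["score"],np.round(r["point"],1)) for q in("cell","ramp_top") for r in ctrl.landmark_of(q,W)[:1]])
cv2.imwrite("pics/d.png",W["img"][:,:,::-1])
E
```

```text
rotvec [-0.  0.  0.] shift mm after turn [50.6  0.1 -4.8] chute now [-30.6   0.1  20.2] F [ 0.1 -1.4  0.2] w 0.30221804880807146 t 9.7 j6 -0.28
[(0.78, array([316.6, 199.1]))]
```

View pics/d.png

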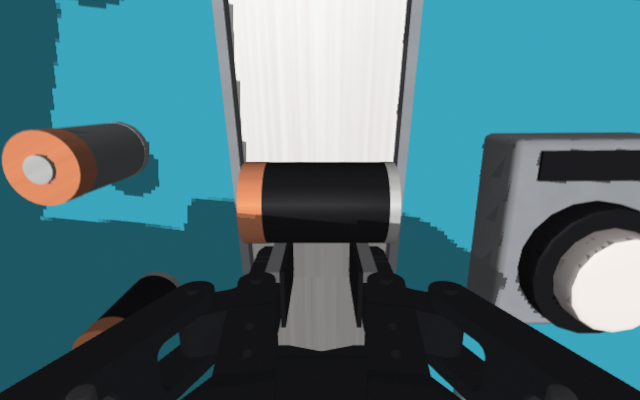

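The cell is on the ramp at (317,199), square and against both fingertips.

Call:
{"fn": "send_rows", "kwargs": {"targets": [[0.4, 0.005, 0, -0.0007, 0, 0, 0], [0.4, 0.005, 0, -0.0007, 0, 0, 0], [0.4, 0.005, 0, -0.0007, 0, 0, 0], [0.4, 0.005, 0, -0.0007, 0, 0, 0], [0.4, 0.005, 0, -0.0007, 0, 0, 0], [0.4, 0.005, 0, -0.0007, 0, 0, 0], [0.4, 0.005, 0, -0.0007, 0, 0, 0], [0.4, 0.005, 0, -0.0007, 0, 0, 0], [0.4, 0.005, 0, -0.0007, 0, 0, 0], [0.4, 0.005, 0, -0.0007, 0, 0, 0]]}}

```text
time_s: 11.1
eef_pos: [525.4, 74.3, 30.3]
ee_rot: [-0.0, 0.668, 0.744, 0.0]
force: [-0.1, -0.2, 1.2]
grip_width: 0.297
grip_force: 0.4
```

Call:
{"fn": "send_rows", "kwargs": {"targets": [[0.4, 0.005, 0, -0.0007, 0, 0, 0], [0.4, 0.005, 0, -0.0007, 0, 0, 0], [0.4, 0.005, 0, -0.0007, 0, 0, 0], [0.4, 0.005, 0, -0.0007, 0, 0, 0], [0.4, 0.005, 0, -0.0007, 0, 0, 0], [0.4, 0.005, 0, -0.0007, 0, 0, 0], [0.4, 0.003, 0, -0.0004, 0, 0, 0], [0.4, 0.002, 0, 0, 0, 0, 0], [0.4, 0.002, 0, 0, 0, 0, 0], [0.4, 0.002, 0, 0, 0, 0, 0]]}}

```text
time_s: 12.35
eef_pos: [521.2, 112.8, 34.8]
ee_rot: [-0.0, 0.668, 0.744, -0.0]
force: [0.1, 0.0, 1.4]
grip_width: 0.303
grip_force: 0.0
```

```bash
python3 - <<'E'
from h import *
plan(toW(70,0,32),1)
W=ctrl.capture("wrist")
print([(r["score"],np.round(r["point"],1)) for q in("cell","ramp_top") for r in ctrl.landmark_of(q,W)[:1]])
cv2.imwrite("pics/e.png",W["img"][:,:,::-1])
E
```

```text
rotvec [-0.     -0.     -0.0001] shift mm after turn [11.8  0.1 -0.2] chute now [58.2  0.1 31.8] F [0.1 0.  1.4] w 0.3030835603896266 t 12.35 j6 -0.11
[(0.86, array([313.3, 201.8]))]
```

View pics/e.png

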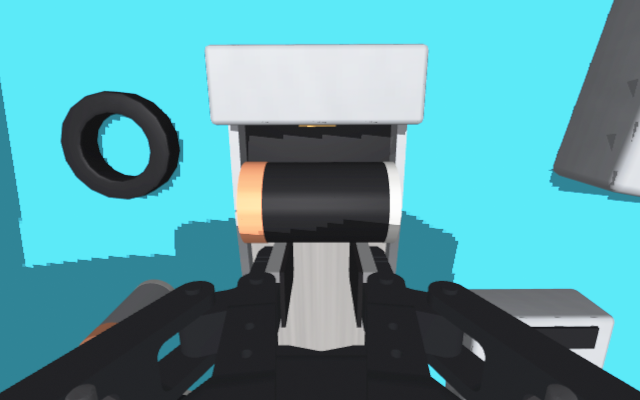

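The cell is on the crest with the dark pocket just ahead of it. I'm pushing slowly over the edge.

Call:
{"fn": "send_rows", "kwargs": {"targets": [[0.4, 0.002, 0, 0, 0, 0, 0], [0.4, 0.002, 0, 0, 0, 0, 0], [0.4, 0.002, 0, 0, 0, 0, 0], [0.4, 0.002, 0, 0, 0, 0, 0], [0.4, 0.002, 0, 0, 0, 0, 0], [0.4, 0.002, 0, 0, 0, 0, 0], [0.4, 0, 0, 0, 0, 0, 0], [0.4, 0, 0, 0, 0, 0, 0], [0.4, 0, 0, 0, 0, 0, 0], [0.4, 0, 0, 0, 0, 0, 0]]}}

```text
time_s: 13.75
eef_pos: [520.0, 124.6, 34.8]
ee_rot: [-0.0, 0.668, 0.744, -0.0]
force: [0.6, 0.1, -0.1]
grip_width: 0.304
grip_force: 0.0
```

```bash
python3 - <<'E'
from h import *
plan(toW(60,0,110),1)
W=ctrl.capture("wrist");S=ctrl.capture("side")
print([(r["score"],np.round(r["point"],1)) for q in("cell","test_button_top") for r in ctrl.landmark_of(q,W)[:2]],at_z(W,ctrl.landmark_of("cell",W)[0]["point"],38.5),toW(101.5,0,35.5))
a=np.hstack([cv2.resize(W["img"],(480,300)),cv2.resize(S["img"][130:270,250:400],(320,300))]);cv2.imwrite("pics/f.png",a[:,:,::-1])
E
```

```text
rotvec [-0.     -0.     -0.0001] shift mm after turn [-10.1   0.1 -78.2] chute now [70.1  0.1 31.8] F [ 0.6  0.1 -0.1] w 0.30428547629095914 t 13.75 j6 -0.09
[(0.66, array([318.5, 187.5])), (0.49, array([132.5, 166.7]))] [515.1060208 156.5839834  38.5      ] [516.66021178 155.9195174   38.5       ]
```

View pics/f.png

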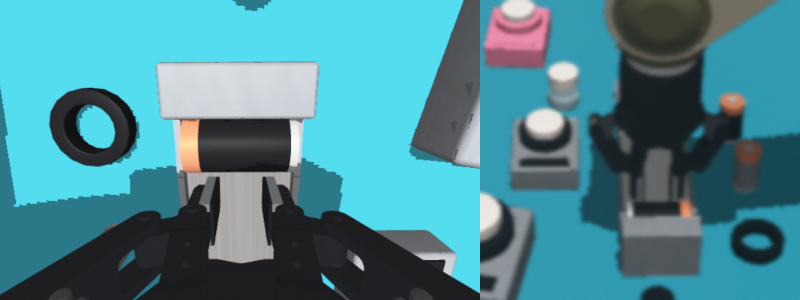

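The cell has dropped into the cradle against the stop, at wrist pixel (318,187), and the fingers are clear behind it. Next I'm backing off, rising, and going to the small grey console.

Call:
{"fn": "send_rows", "kwargs": {"targets": [[0.4, -0.005, 0, -0.003, 0, 0, 0], [0.4, -0.005, 0, -0.005, 0, 0, 0], [0.4, 0, 0, -0.015, 0, 0, 0], [0.4, 0, 0, -0.02, 0, 0, 0], [0.4, 0, 0, -0.02, 0, 0, 0], [0.4, 0, 0, -0.017, 0, 0, 0], [1, -0.015, 0.014, 0, 0, 0, 0], [1, -0.033, 0.025, 0, 0, 0, 0], [1, -0.035, 0.025, 0, 0, 0, 0], [1, -0.035, 0.025, 0, 0, 0, 0]], "squeeze": 20}}

```text
time_s: 15.25
eef_pos: [623.1, 5.9, 116.1]
ee_rot: [0.0, 0.668, 0.744, 0.0]
force: [-1.0, 0.0, 0.9]
grip_width: -0.005
grip_force: 0.0
```

Call:
{"fn": "send_rows", "kwargs": {"targets": [[1, -0.02, 0.017, 0, 0, 0, 0], [1, -0.01, 0.01, 0, 0, 0, 0], [1, 0, 0, 0, 0, 0, 0], [1, 0, 0, 0, 0, 0, 0], [1, 0, 0, 0, 0, 0, 0], [1, 0, 0, 0, 0, 0, 0], [1, 0, 0, 0, 0, 0, 0], [1, 0, 0, 0, 0, 0, 0], [1, 0, 0, 0, 0, 0, 0], [1, 0, 0, 0, 0, 0, 0]]}}

```text
time_s: 16.5
eef_pos: [652.2, -20.0, 114.8]
ee_rot: [-0.0, 0.668, 0.744, -0.0]
force: [0.1, -0.3, 1.0]
grip_width: -0.002
grip_force: 0.0
```

```bash
python3 - <<'E'
from h import *
W=ctrl.capture("wrist")
T=ctrl.capture("top")
r=ctrl.landmark_of("test_button_top",W);print([(x["score"],np.round(x["point"],1)) for x in r[:3]])
for x in r[:2]: print([at_z(W,x["point"],z).round(1) for z in(43,48,53)],tri([(W,x["point"]),(T,(346.4,148.2))]).round(1))
plan(np.array([646,38,100]),1)
cv2.imwrite("pics/g.png",W["img"][:,:,::-1])
r=ctrl.landmark_of("cell",T);print([(x["score"],x["point"]) for x in r[:2]])
E
```

```text
[(0.96, array([317.1, 115.8])), (0.63, array([21.2, 50.5]))]
[array([643.2,  38.3,  43. ]), array([643.2,  38.5,  48. ]), array([643.3,  38.7,  53. ])] [643.4  39.2  68.8]
[array([466.8,  57.1,  43. ]), array([471. ,  56.9,  48. ]), array([475.1,  56.6,  53. ])] [611.3  46.9 216.9]
rotvec [ 0.  0. -0.] shift mm after turn [58.4  0.1 14.8] chute now [ -87.9 -116.   111.8] F [-0.5  0.9  0.2] w -0.0010325082355938675 t 16.65 j6 -0.32
[(0.72, [285.6, 211.6])]
```

View pics/g.png

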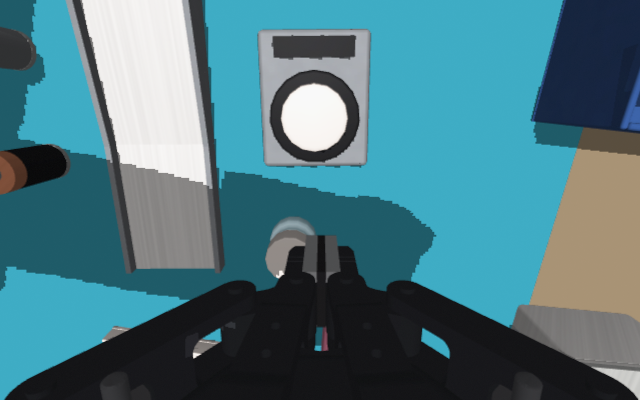

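The small console's button shows at (315,117), which puts it at world (643,38.5). I'm moving above it.

Call:
{"fn": "send_rows", "kwargs": {"targets": [[1, 0.015, -0.001, 0, 0, 0, 0], [1, 0.025, -0.001, 0, 0, 0, 0], [1, 0.015, -0.0007, 0.005, 0, 0, 0], [1, 0.004, 0, 0.01, 0, 0, 0], [1, 0, 0, 0.012, 0, 0, 0], [1, 0, 0, 0.012, 0, 0, 0], [1, 0, 0, 0.008, 0, 0, 0], [1, 0, 0, 0.004, 0, 0, 0], [1, 0, 0, 0.002, 0, 0, 0], [1, 0, 0, 0, 0, 0, 0]]}}

```text
time_s: 17.95
eef_pos: [643.3, 38.3, 62.0]
ee_rot: [0.0, 0.668, 0.744, 0.0]
force: [1.1, -0.0, 0.6]
grip_width: 0.001
grip_force: 0.0
```

Call:
{"fn": "send_rows", "kwargs": {"targets": [[1, 0, 0, 0.001, 0, 0, 0], [1, 0, 0, 0.001, 0, 0, 0], [1, 0, 0, 0.001, 0, 0, 0], [1, 0, 0, 0.001, 0, 0, 0], [1, 0, 0, 0.001, 0, 0, 0], [1, 0, 0, 0.001, 0, 0, 0], [1, 0, 0, 0.001, 0, 0, 0], [1, 0, 0, 0.001, 0, 0, 0], [1, 0, 0, 0.001, 0, 0, 0], [1, 0, 0, 0, 0, 0, 0]]}}

```text
time_s: 19.2
eef_pos: [643.2, 38.3, 52.9]
ee_rot: [0.0, 0.668, 0.744, 0.0]
force: [-1.0, 0.1, 2.8]
grip_width: 0.001
grip_force: 1.3
```

Call:
{"fn": "send_rows", "kwargs": {"targets": [[1, 0, 0, 0.001, 0, 0, 0], [1, 0, 0, 0.001, 0, 0, 0], [1, 0, 0, 0.001, 0, 0, 0], [1, 0, 0, 0, 0, 0, 0], [1, 0, 0, 0, 0, 0, 0], [1, 0, 0, 0, 0, 0, 0], [1, 0, 0, 0, 0, 0, 0], [1, 0, 0, 0, 0, 0, 0], [1, 0, 0, 0, 0, 0, 0], [1, 0, 0, 0, 0, 0, 0]]}}

```text
time_s: 20.45
eef_pos: [643.2, 38.3, 49.8]
ee_rot: [0.0, 0.668, 0.744, 0.0]
force: [-1.0, 0.6, 5.0]
grip_width: 0.001
grip_force: 2.2
```

```bash
python3 - <<'E'
from h import *
for i in range(4): print(pose()[0].round(1),np.round(ctrl.sense()["force"],1)); ctrl.capture("top")
E
```

```text
[643.2  38.3  49.8] [-1.   0.6  5. ]
[643.2  38.3  49.8] [-2.   0.8  4.4]
[643.2  38.3  49.8] [-0.4  0.3  4.6]
[643.2  38.3  49.8] [-1.4  1.   3.7]
```

Call:
{"fn": "send_rows", "kwargs": {"targets": [[1, 0, 0, 0.001, 0, 0, 0], [1, 0, 0, 0.001, 0, 0, 0], [1, 0, 0, 0, 0, 0, 0], [1, 0, 0, 0, 0, 0, 0], [1, 0, 0, 0, 0, 0, 0], [1, 0, 0, 0, 0, 0, 0], [1, 0, 0, 0, 0, 0, 0], [1, 0, 0, 0, 0, 0, 0], [1, 0, 0, 0, 0, 0, 0], [1, 0, 0, 0, 0, 0, 0]]}}

```text
time_s: 21.9
eef_pos: [643.3, 38.3, 48.9]
ee_rot: [0.0, 0.668, 0.744, 0.0]
force: [-4.7, 0.0, 12.7]
grip_width: 0.002
grip_force: 6.4
```

The force has jumped to 12.7 N and the tool has stalled, so the button is bottomed. I'm releasing it straight up.

Call:
{"fn": "send_rows", "kwargs": {"targets": [[1, 0, 0, -0.002, 0, 0, 0], [1, 0, 0, -0.004, 0, 0, 0], [1, 0, 0, -0.008, 0, 0, 0], [1, 0, 0, -0.015, 0, 0, 0], [1, 0, 0, -0.02, 0, 0, 0], [1, 0, 0, -0.02, 0, 0, 0], [1, 0, 0, -0.02, 0, 0, 0], [1, -0.02, 0, -0.02, 0, 0, 0], [1, -0.02, 0, 0, 0, 0, 0], [1, -0.01, 0, 0, 0, 0, 0]]}}

```text
time_s: 23.15
eef_pos: [648.3, -12.7, 156.0]
ee_rot: [-0.001, 0.669, 0.744, -0.0]
force: [-0.4, 0.0, -0.1]
grip_width: -0.001
grip_force: 0.0
```

```bash
python3 - <<'E'
from h import *
plan(toW(0,0,100),1)
W=ctrl.capture("wrist");S=ctrl.capture("side");T=ctrl.capture("top")
for p in(S,T): print([(x["score"],np.round(x["point"],1)) for q in("cell","cradle") for x in ctrl.landmark_of(q,p)[:1]])
a=np.hstack([cv2.resize(W["img"],(480,300)),cv2.resize(S["img"][130:270,250:400],(320,300))]);cv2.imwrite("pics/i.png",a[:,:,::-1])
E
```

```text
rotvec [-0.0012 -0.0003 -0.0012] shift mm after turn [  80.2 -112.8   53. ] chute now [ -80.2 -112.8  153. ] F [-0.4  0.  -0.1] w -0.0007607233334672458 t 23.15 j6 -0.31
[(0.61, array([331.6, 232.5])), (0.69, array([337.2, 230.7]))]
[(0.82, array([282.4, 211.6])), (0.92, array([286.7, 213.8]))]
```

View pics/i.png

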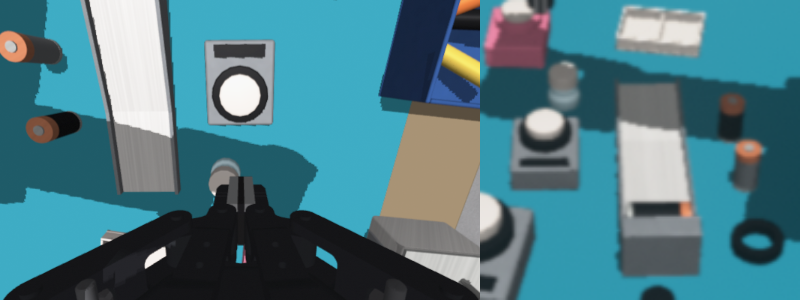

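The side view shows the cell still in the cradle at about (332,232). The button is up again, the bystanders are standing, and the hand is clear.

```bash
python3 -c "
from rig import ctrl
print(ctrl.finish_job())"
```

```text
the job is handed in; nothing more can be done
None
```

The cell was pushed up the ramp into the cradle against the stop, the test button was pressed to the bottom and came back up, and the hand is clear; the job is handed in (about 23 s used), with no verdict returned.

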